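# Lay out the dressing tray

## Robot

A 6-joint arm with a two-finger parallel gripper is mounted at the origin on the work surface. World frame = base frame: x ahead of the robot, y to its left, z up, the work surface at z = 0. Lengths are in m, angles in rad, forces in N, time in s.
With the tool pointing down it reaches from about 0.375 to 0.975 m from the base axis. Payload 3.8 kg.
Tool frame: the origin (TCP) lies midway between the tips of the shut fingers; the grasp point (between the pads) lies 19 mm behind it; x points along the fingers, y is the direction in which the jaws open and shut, and the axes are right-handed (so a half turn about x gives the same grasp; the last joint's range is limited). The gripper opens to 85 mm and grips with 20 to 120 N. Pads are 22 mm wide; open, the fingers measure 114 mm over their backs; the gripper's body (76 mm by 85 mm) begins 54 mm behind the grasp point. The pads swing forward as they close: fully open they stand 13 mm farther back than shut.
Start: joints at [-1.305, 0.264, 1.604, -0, 1.274, -0.037], TCP at [0.201, -0.644, 0.231] pointing down, gripper open.
Joint ranges: [-2.63, 2.63], [-0.94, 2.18], [0.31, 2.57], [-1.31, 4.45], [0, 2.66], [-2.55, 2.55]. Speed limits (rad/s): [2.57, 2.57, 3.14, 3.14, 3.14, 3.14].

## Interface

Orientations are given as a rotation vector (axis times angle).
In Python, from workcell import read_state, read_camera, get_calibration, finish_job gives the robot as it stands. The module is installed in compiled form; this text tells all that it offers.
- The arm moves only by the shell command python3 -m creep 'ROWS' [FORCE]. ROWS is JSON, a list of rows, each a list of 3 entries, a list of its own where there are three numbers: the closure in counts, from 0 (fully open) to 255 (shut), then the shift along the world's x, y, z in mm, then the turn about the world's z in rad. In form: [[hand, [tx, ty, tz], spin], ...]. A call has exactly 8 rows; each row shifts and turns the commanded pose from where the row before left it; what a row does not reach is not made up. A row lasts 1/12 s, in which the tool goes at most 41.7 mm and 7.16 degrees, less where a joint would pass 70% of its speed; a pose out of reach is approached as far as the arm can. A call is refused whole if a number of a shift passes 41.7 or a number of a turn 0.125, either way. A call with a gripper value outside its range is refused whole. The fingers move at their own pace and stop on an object; FORCE is the grip in N (left out, the last holds). Time passes only in rows, so rows that do not move let the fingers close, or fill a call up. It gives the time, the measured TCP pose, the force and the opening at its end, in the units of the state.
- read_state(): the state, without advancing time (a new reading comes with each control period).
- read_camera(name): name is "scene" or "side" or "wrist"; returns (picture, depth): 400x640x3 uint8, blue, green, red; 400x640 float32, m along the optical axis (not along the pixel's ray), 0 where there is no reading.
- get_calibration(name): a dict with "K" (3x3 intrinsics, pixels), "eye" and "orientation" of the camera in the world. Camera axes: x right, y down, z forward; pixel columns grow to the right and rows downward; lengths in m; the calibration is good to about 2 mm. The wrist camera is an equidistant fisheye: a pixel r from the principal point sees the ray r / f radians off the axis. A picture is of the moment at which its call begins: read the wrist's pose just before it. get_calibration takes no time and is no camera call; for the wrist camera it gives the pose at the moment of the call.
- finish_job(): hands the job in, once; it reports no verdict.
The state is a dict: "time": time; "q": joint angles; "joint_vel": joint speeds; "joint_torque": joint torques, N m; "tool_pos": TCP position; "tcp_rot": TCP orientation; "wrist_force": force on the tool from outside, world axes, zero at the start; "torque": the same for the moment, N m; "width": opening from 0.0 (shut) to 1.0 (fully open).
Only numpy, scipy, OpenCV 4.12 (cv2) and the standard library are available. Lean on these libraries where they do the work, as an engineer would, in place of code of your own. Each camera call takes 0.05 s, during which the arm holds its last target.

## Task

Lay out the three-compartment steel tray for a dressing change: stand the amber bottle in the end compartment next to the pot of instruments, the cardboard carton in the end compartment next to the pump dispenser, and the white jar in the middle of the compartment between them, with its lid seated on top. Everything stands flat on the tray's floor, near the middle of its compartment. Keep every item upright all the way and do not disturb the steel cup or the roll of tape.

Things in the scene. Friction and masses are not known exactly. Their poses are not given: they have to be found in the camera images.
- tray: Fixed low steel instrument tray, 102 mm (its x) by 305 mm (its y, the long side) with a rim 12 mm high. Two 12 mm high dividers part it into three equal compartments in a row, each 92 mm (x) by 95 mm (y) inside, centred at tray x = 0 and tray y = -100, 0 and +100 mm. Walls are 5 mm thick, the floor 4 mm. Origin: centre of its underside, on the work surface; z up. Its place and yaw vary.
- instrument_pot: Fixed round white ceramic pot, 76 mm across and 100 mm high, with steel instruments sticking up out of it to 160 mm. It stands beyond one short end of the tray, 245 mm from the tray's centre on its long middle line; which end varies. Origin: centre of its underside.
- pump: Fixed white pump dispenser bottle, 68 mm across, 149 mm high over its grey pump head, which has a short spout. It stands beyond the other short end of the tray, 245 mm from the tray's centre on its long middle line. Origin: centre of its underside.
- jar: Loose open white plastic jar, a straight round cylinder 62 mm across outside and 75 mm high, wall 4 mm (mouth 54 mm across), empty, about 0.15 kg. Starts upright. Origin: centre of its underside; z up.
- lid: Loose aluminium lid, 40 mm high. From below: a bevelled plug 44 mm across (34 at its foot), 8 mm high, that fits loosely into the jar's mouth; a flange 68 mm across at 8 to 14 mm height, to rest on the jar's rim; an upright round knob 20 mm across at 14 to 40 mm, to grip. Starts upright. Origin: centre of its underside; seated, it is 67 mm above the jar's origin. z up. 0.08 kg.
- carton: Loose brown cardboard carton with a pale band over its top, 50 mm (its x) by 70 mm (its y) by 50 mm high, rigid, about 0.12 kg. Origin: centre of its underside; z up.
- bottle: Loose small amber medicine bottle with a pale label and black cap: body 48 mm across up to 62 mm, then a shoulder and a cap 26 mm across, 90 mm high in all, about 0.15 kg. Starts upright. Origin: centre of its underside; z up.
- gallipot: Bystander: loose small empty steel cup, 58 mm across the rim and 35 mm high, off to one side. Origin: centre of its underside.
- tape: Bystander: loose pale roll of tape lying flat, 60 mm across with a 38 mm hole, 24 mm high, off to the other side. Origin: centre of its underside.

How it is judged:
By the outcome, as a careful person would: the job done as asked, in the order asked, and still so for the second after the job is handed in, with the robot touching nothing.
It also fails if it takes over 104 s, if anything falls off the work surface, if the arm or the gripper's body presses on something with over 40 N, if the wrist force passes 120 N, or if a joint passes its speed limit or range.

## Working session

There is one attempt and no reset: what is moved stays moved. The work goes in short steps, Python scripts to look and compute and a shell command to move; the robot and the scene stay as the last step left them, time stands still between calls to the robot, and variables do not carry over. Pictures are saved under pics/ and viewed, and the job is handed in when it is done.

```bash
mkdir -p pics; cat > h.py <<'E'
import numpy as np, cv2
from workcell import *
def snap(name,tag):
    cal=get_calibration(name); s=read_state(); p,d=read_camera(name)
    cv2.imwrite(f'pics/{tag}.png',p); np.savez(f'pics/{tag}.npz',p=p,d=d,K=cal['K'],eye=cal['eye'],o=cal['orientation'])
    return p,d,cal
def R(o):
    o=np.array(o,float)
    return o if o.shape==(3,3) else cv2.Rodrigues(o)[0]
def pts(d,cal):
    K=np.array(cal['K']);v,u=np.mgrid[:400,:640]
    P=np.stack([(u-K[0,2])/K[0,0]*d,(v-K[1,2])/K[1,1]*d,d],-1)
    return P@R(cal['orientation']).T+np.array(cal['eye'])
E
python3 - <<'E'
from h import *
for n in ('scene','side'):
    p,d,c=snap(n,n+'0'); print(c)
print(read_state())
E
```

```text
{'K': array([[395.91190857,   0.        , 320.22765125],
       [  0.        , 395.91190857, 196.99067092],
       [  0.        ,   0.        ,   1.        ]]), 'eye': array([0.9938653 , 0.22853534, 0.80196265]), 'orientation': array([-1.44195526, -2.35452321,  0.71250963])}
{'K': array([[510.62776129,   0.        , 319.47712161],
       [  0.        , 510.62776129, 201.45563686],
       [  0.        ,   0.        ,   1.        ]]), 'eye': array([0.34171931, 0.82367873, 1.05737306]), 'orientation': array([-0.39366157,  2.85535574, -1.01358061])}
{'time': 0.1, 'q': array([-1.30491492e+00,  2.64735047e-01,  1.60523876e+00,  2.20607341e-05,
        1.27371345e+00, -3.69079962e-02]), 'joint_vel': array([-0.00097646, -0.00154435, -0.00277671,  0.00040024, -0.0001679 ,
       -0.00199573]), 'joint_torque': array([ 9.94586699e-04, -5.16704428e+01, -3.68588948e+01,  1.36797684e-05,
        6.22638894e-03, -3.84109615e-05]), 'tool_pos': array([ 0.2010993 , -0.64365092,  0.23004725]), 'tcp_rot': array([ 2.05904812,  0.3163304 , -2.05950293]), 'wrist_force': array([ 0.16560476, -0.10587632,  0.03918201]), 'torque': array([-0.0101261 ,  0.03832663,  0.0624138 ]), 'width': 1.000365989281755}
```

View pics/scene0.png

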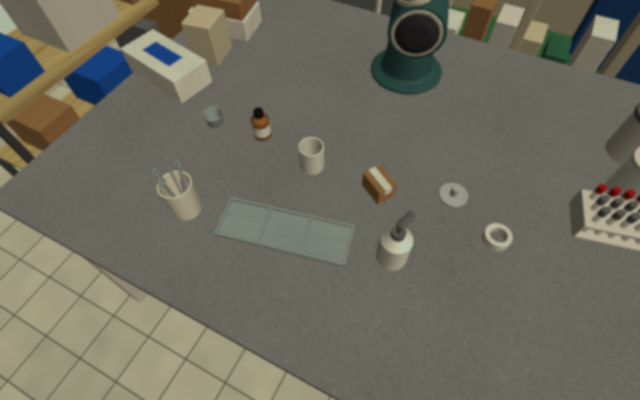

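View pics/side0.png

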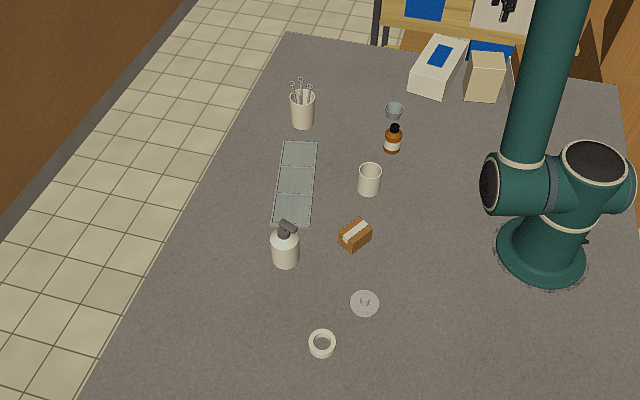

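The scene view shows the pot (180,195), tray (285,230), pump (395,248), bottle (261,125), jar (312,155), carton (380,184), lid (454,194), gallipot (213,117) and tape (498,237). The side view shows the same layout. Next I'll merge both depth images into a top-down view to measure it.

```bash
python3 - <<'E'
from h import *
acc=[]
for n in ('scene','side'):
    z=np.load(f'pics/{n}0.npz'); c=dict(K=z['K'],eye=z['eye'],orientation=z['o'])
    P=pts(z['d'],c); m=(z['d']>0)&(P[...,2]>-.02)&(P[...,2]<.2)
    g=m&(abs(P[...,2])<.006); print(n,'table z',np.median(P[g][:,2]))
    def at(u,v): return P[v,u].round(3)
    x0,x1,y0,y1=.3,.95,-.55,.45; s=800
    im=np.zeros((int((x1-x0)*s),int((y1-y0)*s),3),np.uint8); H=np.full(im.shape[:2],-1.)
    idx=np.argwhere(m); 
    for v,u in idx:
        X=P[v,u]; r=int((x1-X[0])*s); q=int((y1-X[1])*s)
        for a in(0,1):
            for b in (0,1):
                if 0<=r+a<im.shape[0] and 0<=q+b<im.shape[1] and X[2]>H[r+a,q+b]: H[r+a,q+b]=X[2]; im[r+a,q+b]=z['p'][v,u]
    cv2.imwrite(f'pics/top_{n}.png',im)
    # clusters above table
    M=((H>.012)*255).astype(np.uint8); M=cv2.morphologyEx(M,cv2.MORPH_CLOSE,np.ones((5,5)))
    k,l,st,ce=cv2.connectedComponentsWithStats(M)
    for i in range(1,k):
        if st[i,4]>150:
            hh=H[l==i]; print(n,'xc %.3f yc %.3f'%(x1-ce[i,1]/s,y1-ce[i,0]/s),'size',st[i,3]/s,st[i,2]/s,'zmax',np.percentile(hh,98).round(3))
E
```

```text
scene table z 0.001095010430707477
scene xc 0.700 yc -0.290 size 0.0775 0.07875 zmax 0.155
scene xc 0.650 yc -0.048 size 0.16125 0.31875 zmax 0.016
scene xc 0.602 yc 0.190 size 0.07125 0.07 zmax 0.151
scene xc 0.450 yc 0.096 size 0.07875 0.0875 zmax 0.054
scene xc 0.455 yc 0.382 size 0.06375 0.0625 zmax 0.028
scene xc 0.453 yc -0.085 size 0.065 0.06375 zmax 0.078
scene xc 0.439 yc -0.395 size 0.06 0.05875 zmax 0.037
scene xc 0.424 yc -0.249 size 0.04875 0.05125 zmax 0.092
scene xc 0.357 yc -0.528 size 0.1225 0.0525 zmax 0.083
scene xc 0.390 yc 0.263 size 0.07125 0.06875 zmax 0.042
side table z 3.3032459385240465e-05
side xc 0.701 yc -0.285 size 0.0775 0.08375 zmax 0.154
side xc 0.597 yc 0.199 size 0.07125 0.06125 zmax 0.151
side xc 0.579 yc 0.076 size 0.0325 0.0525 zmax 0.016
side xc 0.449 yc 0.097 size 0.08125 0.08625 zmax 0.054
side xc 0.455 yc 0.383 size 0.0625 0.06375 zmax 0.028
side xc 0.453 yc -0.083 size 0.065 0.0675 zmax 0.078
side xc 0.441 yc -0.395 size 0.0575 0.065 zmax 0.037
side xc 0.421 yc -0.246 size 0.05 0.045 zmax 0.092
side xc 0.356 yc -0.526 size 0.1225 0.0575 zmax 0.083
side xc 0.387 yc 0.265 size 0.06875 0.07 zmax 0.042
```

```bash
python3 - <<'E'
import cv2
a=cv2.imread('pics/scene0.png');b=cv2.imread('pics/side0.png')
cv2.imwrite('pics/c1.png',cv2.resize(a[95:285,140:400],None,fx=3,fy=3,interpolation=cv2.INTER_CUBIC))
cv2.imwrite('pics/c2.png',cv2.resize(b[90:280,250:430],None,fx=3.1,fy=3.1,interpolation=cv2.INTER_CUBIC))
E
python3 - <<'E'
from h import *
from scipy.optimize import least_squares
for n in ('scene','side'):
    z=np.load(f'pics/{n}0.npz'); c=dict(K=z['K'],eye=z['eye'],orientation=z['o'])
    P=pts(z['d'],c); Q=P[(z['d']>0)]
    def sel(cx,cy,r,z0,z1): return Q[(np.hypot(Q[:,0]-cx,Q[:,1]-cy)<r)&(Q[:,2]>z0)&(Q[:,2]<z1)]
    def surf(name,cx,cy,r,z0,z1):
        q=sel(cx,cy,r*1.6,z0,z1)
        f=least_squares(lambda t:np.hypot(q[:,0]-t[0],q[:,1]-t[1])-r,[cx,cy],loss='soft_l1',f_scale=.001); print(n,name,f.x.round(4),len(q),'res',np.median(abs(f.fun)).round(4))
    surf('bottle',.423,-.248,.024,.008,.055)
    # jar outside only: facing camera
    q=sel(.453,-.084,.05,.01,.06); cam=np.array(c['eye'][:2])
    f=least_squares(lambda t:np.hypot(q[:,0]-t[0],q[:,1]-t[1])-.031,[.453,-.084],loss='cauchy',f_scale=.0005); print(n,'jar',f.x.round(4))
    surf('pot',.7,-.288,.038,.01,.09); surf('pump',.6,.194,.034,.01,.09)
    for nm,cx,cy,rr,z0,z1 in (('jartop',.453,-.084,.045,.07,.085),('lidfl',.39,.264,.05,.008,.02),('knob',.39,.264,.04,.03,.05),('cap',.423,-.248,.03,.08,.1)):
        q=sel(cx,cy,rr,z0,z1)[:,:2].astype(np.float32); print(n,nm,len(q),cv2.minEnclosingCircle(q), q.mean(0))
    q=sel(.45,.096,.07,.045,.062)[:,:2].astype(np.float32); r=cv2.minAreaRect(q); print(n,'carton',r)
    q=Q[(Q[:,2]>.009)&(Q[:,2]<.022)&(abs(Q[:,0]-.65)<.1)&(abs(Q[:,1]+.048)<.185)][:,:2].astype(np.float32)
    print(n,'tray',len(q),cv2.minAreaRect(q))
E
```

```text
scene bottle [ 0.4191 -0.2529] 222 res 0.0006
scene jar [ 0.4521 -0.0844]
scene pot [ 0.6991 -0.2911] 1018 res 0.0024
scene pump [0.5976 0.1891] 713 res 0.0005
scene jartop 158 ((0.4518826901912689, -0.0844600573182106), 0.03262878954410553) [ 0.45279202 -0.08372416]
scene lidfl 461 ((0.38630351424217224, 0.2625029385089874), 0.034866493195295334) [0.39188856 0.26284096]
scene knob 72 ((0.387614905834198, 0.2631516754627228), 0.010888747870922089) [0.3891696  0.26275992]
scene cap 89 ((0.4207310378551483, -0.25265130400657654), 0.013706286437809467) [ 0.42220134 -0.25026992]
scene carton ((0.44905123114585876, 0.09564020484685898), (0.0719030350446701, 0.05101427435874939), 56.61707305908203)
scene tray 1010 ((0.649140477180481, -0.05056777596473694), (0.10380864143371582, 0.3056483566761017), 11.920177459716797)
side bottle [ 0.4205 -0.2529] 200 res 0.0011
side jar [ 0.4534 -0.0836]
side pot [ 0.7015 -0.2913] 627 res 0.0023
side pump [0.5996 0.1888] 645 res 0.0009
side jartop 120 ((0.45366835594177246, -0.08343663066625595), 0.032585643231868744) [ 0.45237127 -0.08312532]
side lidfl 549 ((0.38668614625930786, 0.263915479183197), 0.03518825024366379) [0.387345   0.26677358]
side knob 73 ((0.3873694837093353, 0.2627045810222626), 0.010626217350363731) [0.3874749 0.2651466]
side cap 73 ((0.42043137550354004, -0.25162291526794434), 0.01506791077554226) [ 0.42050266 -0.24860157]
side carton ((0.4491477310657501, 0.09630082547664642), (0.072678342461586, 0.0523001104593277), 57.037071228027344)
side tray 509 ((0.6517516374588013, -0.05814215540885925), (0.10210390388965607, 0.3267529308795929), 11.921549797058105)
```

View pics/top_scene.png

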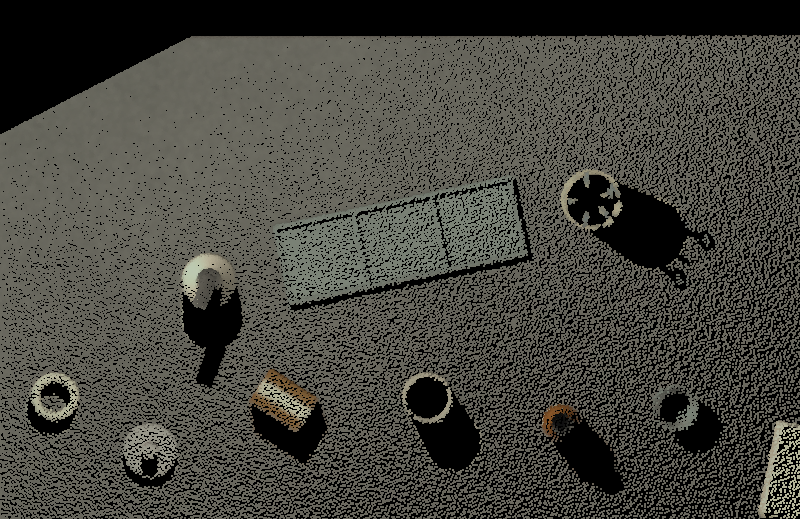

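View pics/c2.png

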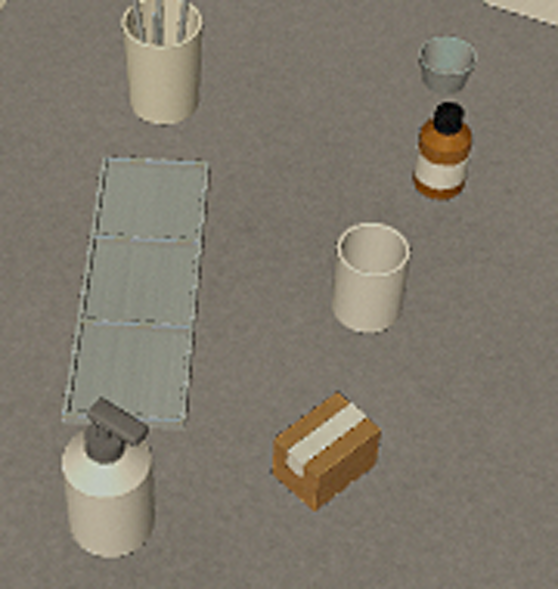

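```bash
cat >> h.py <<'E'
def st():
    s=read_state(); r=cv2.Rodrigues(np.array(s['tcp_rot']))[0]
    print('t %.2f'%s['time'],'p',(s['tool_pos']*1000).round(1),'jaw deg %.1f'%np.degrees(np.arctan2(r[1,1],r[0,1])),'x',r[:,0].round(3),'q',s['q'].round(2),'F',s['wrist_force'].round(1),'w %.3f'%s['width'])
    return s
def to(x,y,z,jaw=None):
    s=st(); print('need mm',(np.array([x,y,z])*1000-s['tool_pos']*1000).round(1))
    if jaw is not None:
        r=cv2.Rodrigues(np.array(s['tcp_rot']))[0]; a=np.degrees(np.arctan2(r[1,1],r[0,1])); d=(jaw-a+90)%180-90; print('turn rad %.3f'%np.radians(d))
E
python3 -c "
from h import *
to(.420,-.2525,.16,11.95)"
```

```text
t 0.10 p [ 201.1 -643.7  230. ] jaw deg -72.7 x [-0.001  0.002 -1.   ] q [-1.3   0.26  1.61  0.    1.27 -0.04] F [ 0.2 -0.1  0. ] w 1.000
need mm [218.9 391.2 -70. ]
turn rad 1.477
```

```bash
python3 - <<'E'
from h import *
z=np.load('pics/side0.npz'); P=pts(z['d'],dict(K=z['K'],eye=z['eye'],orientation=z['o']))
for u,v in ((484,60),(470,90),(500,56),(440,65),(470,55)): print(u,v,P[v,u].round(3))
E
```

```text
484 60 [ 0.209 -0.566  0.132]
470 90 [ 0.227 -0.528  0.044]
500 56 [ 0.163 -0.609  0.126]
440 65 [ 0.334 -0.575  0.082]
470 55 [ 0.251 -0.601  0.117]
```

```bash
python3 -m creep '[[0,[0,20,20],0],[0,[20,41,0],0.125],[0,[25,41,0],0.125],[0,[25,41,0],0.125],[0,[25,41,0],0.125],[0,[25,41,0],0.125],[0,[25,41,0],0.125],[0,[25,41,0],0.125]]' 30; python3 -c "
from h import *
to(.420,-.2525,.15,11.95)"
```

```text
time: 0.77
tool_pos: [0.35, -0.3713, 0.2508]
tcp_rot: [1.489, 1.001, -1.489]
wrist_force: [1.1, 0.4, 1.2]
width: 1.0
t 0.77 p [ 350.  -371.3  250.8] jaw deg -22.2 x [-0.  0. -1.] q [-0.86 -0.06  1.93  0.    1.28 -0.48] F [1.1 0.4 1.2] w 1.000
need mm [  70.   118.8 -100.8]
turn rad 0.596
```

```bash
python3 -m creep '[[0,[20,20,0],0.1],[0,[20,20,0],0.1],[0,[0,20,0],0.1],[0,[0,20,0],0.1],[0,[0,0,0],0.1],[0,[0,0,0],0.096],[0,[0,0,0],0],[0,[0,0,0],0]]'; python3 -c "
from h import *
to(.420,-.2525,.15,11.95)"
```

```text
time: 1.43
tool_pos: [0.3895, -0.2932, 0.251]
tcp_rot: [1.06, 1.298, -1.06]
wrist_force: [0.1, -0.5, -0.0]
width: 0.997
t 1.43 p [ 389.5 -293.2  251. ] jaw deg 11.5 x [-0.  0. -1.] q [-0.7  -0.11  1.97 -0.    1.28 -0.9 ] F [ 0.1 -0.5 -0. ] w 0.997
need mm [  30.5   40.7 -101. ]
turn rad 0.008
```

```bash
python3 -m creep '[[0,[10,13,-20],0],[0,[10,14,-30],0.008],[0,[10,14,-30],0],[0,[0,0,-21],0],[0,[0,0,0],0],[0,[0,0,0],0],[0,[0,0,0],0],[0,[0,0,0],0]]'; python3 -c "
from h import *
to(.420,-.2525,.15,11.95)
snap('wrist','w1')"
```

```text
time: 2.1
tool_pos: [0.4209, -0.2538, 0.1524]
tcp_rot: [1.053, 1.297, -1.053]
wrist_force: [0.8, 0.0, 0.1]
width: 1.001
t 2.10 p [ 420.9 -253.8  152.4] jaw deg 12.0 x [ 0.003 -0.002 -1.   ] q [-0.59 -0.02  2.08 -0.    1.09 -0.8 ] F [0.8 0.  0.1] w 1.001
need mm [-0.9  1.3 -2.4]
turn rad -0.001
```

View pics/w1.png

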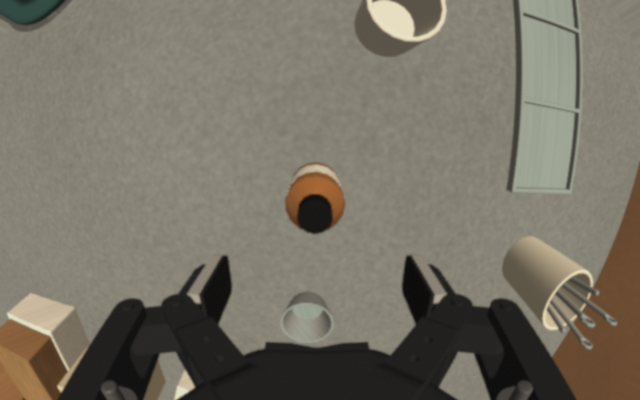

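The wrist view has the bottle at column 315, and the pads are centred on about 317, so the jaws line up. Descending.

```bash
python3 -m creep '[[0,[-1,1,-25],0],[0,[0,0,-25],0],[0,[0,0,-25],0],[0,[0,0,-25],0],[0,[0,0,-20],0],[0,[0,0,-12],0],[0,[0,0,0],0],[0,[0,0,0],0]]' && python3 -m creep '[[80,[0,0,0],0],[100,[0,0,0],0],[140,[0,0,0],0],[180,[0,0,0],0],[180,[0,0,0],0],[180,[0,0,0],0],[180,[0,0,0],0],[180,[0,0,0],0]]' 25
```

```text
time: 2.82
tool_pos: [0.4197, -0.2525, 0.0194]
tcp_rot: [1.053, 1.299, -1.053]
wrist_force: [0.3, -0.0, -0.1]
width: 1.0
time: 3.48
tool_pos: [0.4193, -0.2518, 0.0191]
tcp_rot: [1.052, 1.3, -1.052]
wrist_force: [-0.5, 0.4, 5.8]
width: 0.553
```

```bash
python3 -m creep '[[180,[0,0,5],0],[180,[0,0,12],0],[180,[0,0,20],0],[180,[0,0,25],0],[180,[0,0,25],0],[180,[0,0,13],0],[180,[0,0,0],0],[180,[0,0,0],0]]' && python3 -m creep '[[180,[10,4,0],0],[180,[20,8,0],0],[180,[30,12,0],0],[180,[35,15,0],0],[180,[35,15,0],0],[180,[30,12,0],0],[180,[20,8,0],0],[180,[10,4,0],0]]' && python3 -m creep '[[180,[15,6,0],0],[180,[20,8,0],0],[180,[15,6,0],0],[180,[8,4,0],0],[180,[0,0,0],0],[180,[0,0,0],0],[180,[0,0,0],0],[180,[0,0,0],0]]';  python3 -c "
from h import *
to(.6702,-.1488,.03,11.95)
snap('scene','s2');snap('side','d2')"
```

```text
time: 4.15
tool_pos: [0.4189, -0.2515, 0.1186]
tcp_rot: [1.052, 1.3, -1.052]
wrist_force: [0.2, -0.1, -1.8]
width: 0.551
time: 4.82
tool_pos: [0.6106, -0.171, 0.1157]
tcp_rot: [1.051, 1.305, -1.051]
wrist_force: [0.4, -0.2, -1.4]
width: 0.552
time: 5.48
tool_pos: [0.6654, -0.1498, 0.1178]
tcp_rot: [1.052, 1.303, -1.054]
wrist_force: [-0.1, 0.0, -1.2]
width: 0.55
t 5.48 p [ 665.4 -149.8  117.8] jaw deg 12.1 x [-0.001  0.    -1.   ] q [-0.26  0.36  1.69 -0.    1.09 -0.47] F [-0.1  0.  -1.2] w 0.550
need mm [  4.8   1.  -87.8]
turn rad -0.002
```

```bash
python3 - <<'E'
import cv2
a=cv2.imread('pics/s2.png');b=cv2.imread('pics/d2.png')
A=cv2.resize(a[150:290,150:350],(800,560),interpolation=cv2.INTER_CUBIC)
B=cv2.resize(b[50:250,220:420],(560,560),interpolation=cv2.INTER_CUBIC)
cv2.imwrite('pics/s2c.png',A);cv2.imwrite('pics/d2c.png',B)
from h import *
z=np.load('pics/side0.npz')
# expected bottle centre bottom pixel
for n,t in(('scene','s2'),('side','d2')):
    z=np.load(f'pics/{t}.npz');
    P=pts(z['d'],dict(K=z['K'],eye=z['eye'],orientation=z['o']));p=z['p'].astype(int)
    am=(z['d']>0)&(np.hypot(P[...,0]-.667,P[...,1]+.149)<.06)&(P[...,2]>.095)&(P[...,2]<.115)
    q=P[am];
    print(n,len(q),q[:,:2].mean(0) if len(q) else '')
    from scipy.optimize import least_squares
    f=least_squares(lambda t:np.hypot(q[:,0]-t[0],q[:,1]-t[1])-.024,[.667,-.149],loss='cauchy',f_scale=.001);print(f.x.round(4),np.median(abs(f.fun)))
E
```

```text
scene 67 [ 0.67421619 -0.13210243]
[ 0.6654 -0.1511] 0.00036261897719837635
side 71 [ 0.66168231 -0.1315708 ]
[ 0.6664 -0.1509] 0.0013041772660387294
```

View pics/s2c.png

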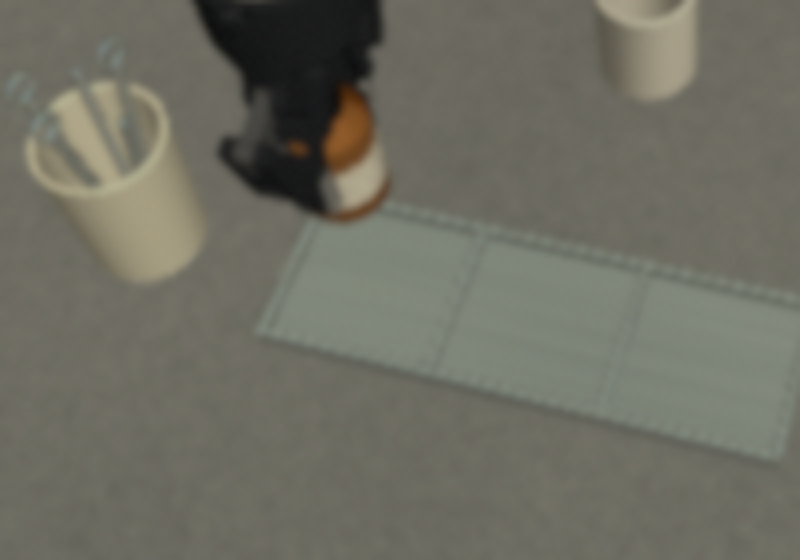

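View pics/d2c.png

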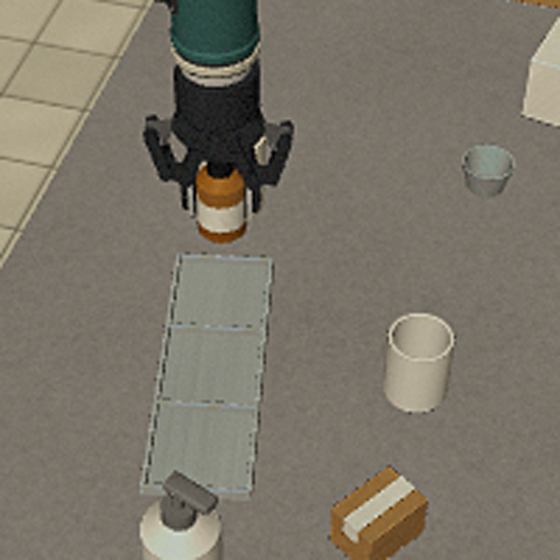

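The bottle hangs upright in the pads at about (.666,-.151), beside pot and tray (bottle at 345,170 in the crop). It needs +4.5 and +2 mm, then lowering by 94 mm.

```bash
python3 -m creep '[[180,[3,1,-10],0],[180,[2,1,-20],0],[180,[0,0,-20],0],[180,[0,0,-20],0],[180,[0,0,-12],0],[180,[0,0,-8],0],[180,[0,0,0],0],[180,[0,0,0],0]]'; python3 -c "
from h import *
to(.6702,-.1498,.0231,11.95)"
```

```text
time: 6.25
tool_pos: [0.6717, -0.1475, 0.0281]
tcp_rot: [1.052, 1.302, -1.053]
wrist_force: [0.6, 0.7, -1.1]
width: 0.552
t 6.25 p [ 671.7 -147.5   28.1] jaw deg 12.1 x [-0.  0. -1.] q [-0.25  0.47  1.73  0.    0.94 -0.46] F [ 0.6  0.7 -1.1] w 0.552
need mm [-1.5 -2.3 -5. ]
turn rad -0.002
```

```bash
python3 -m creep '[[180,[-1,-1,-1],0],[180,[0,0,-1],0],[180,[0,0,-1],0],[180,[0,0,-1],0],[180,[0,0,-0.5],0],[180,[0,0,0],0],[180,[0,0,0],0],[180,[0,0,0],0]]'
```

```text
time: 6.92
tool_pos: [0.6707, -0.1484, 0.0238]
tcp_rot: [1.052, 1.302, -1.052]
wrist_force: [0.3, 0.1, -1.1]
width: 0.557
```

```bash
python3 -m creep '[[180,[0,0,-0.5],0],[180,[0,0,-0.5],0],[180,[0,0,-0.3],0],[180,[0,0,0],0],[180,[0,0,0],0],[180,[0,0,0],0],[180,[0,0,0],0],[180,[0,0,0],0]]'
```

```text
time: 7.58
tool_pos: [0.6708, -0.1484, 0.0231]
tcp_rot: [1.052, 1.301, -1.052]
wrist_force: [-2.7, 0.5, 5.2]
width: 0.553
```

Contact with the tray floor. Opening.

```bash
python3 -m creep '[[105,[0,0,0],0],[95,[0,0,0],0],[80,[0,0,0],0],[60,[0,0,0],0],[30,[0,0,0],0],[0,[0,0,0],0],[0,[0,0,0],0],[0,[0,0,0],0]]' && python3 -m creep '[[0,[0,0,10],0],[0,[0,0,20],0],[0,[0,0,25],0],[0,[0,0,30],0],[0,[0,0,30],0],[0,[0,0,20],0],[0,[0,0,0],0],[0,[0,0,0],0]]'; python3 -c "
from h import *
to(.449,.096,.15,146.8)"
```

```text
time: 8.25
tool_pos: [0.6707, -0.1484, 0.0224]
tcp_rot: [1.052, 1.302, -1.052]
wrist_force: [-0.0, -0.4, 0.3]
width: 1.001
time: 8.92
tool_pos: [0.6723, -0.1488, 0.1606]
tcp_rot: [1.053, 1.297, -1.05]
wrist_force: [0.2, 0.1, -0.9]
width: 1.0
t 8.92 p [ 672.3 -148.8  160.6] jaw deg 12.1 x [ 0.005 -0.001 -1.   ] q [-0.25  0.33  1.65 -0.    1.16 -0.46] F [ 0.2  0.1 -0.9] w 1.000
need mm [-223.3  244.8  -10.6]
turn rad -0.790
```

```bash
python3 -m creep '[[0,[-10,10,0],0],[0,[-25,28,0],-0.1],[0,[-30,33,0],-0.12],[0,[-30,33,0],-0.12],[0,[-30,33,0],-0.12],[0,[-30,33,0],-0.12],[0,[-25,28,0],-0.11],[0,[-15,15,0],-0.1]]' && python3 -m creep '[[0,[-14,15,0],0],[0,[-14,16,0],0],[0,[0,0,0],0],[0,[0,0,0],0],[0,[0,0,0],0],[0,[0,0,0],0],[0,[0,0,0],0],[0,[0,0,0],0]]';  python3 -c "
from h import *
snap('scene','s3');snap('side','d3');snap('wrist','w3')
to(.449,.096,.15,146.8)
for n,t in(('scene','s3'),('side','d3')):
    z=np.load(f'pics/{t}.npz');P=pts(z['d'],dict(K=z['K'],eye=z['eye'],orientation=z['o']))
    q=P[(z['d']>0)&(np.hypot(P[...,0]-.67,P[...,1]+.149)<.06)&(P[...,2]>.025)&(P[...,2]<.06)]
    from scipy.optimize import least_squares
    f=least_squares(lambda t:np.hypot(q[:,0]-t[0],q[:,1]-t[1])-.024,[.667,-.149],loss='cauchy',f_scale=.001);print(f.x.round(4),np.median(abs(f.fun)))
"
```

```text
time: 9.58
tool_pos: [0.4789, 0.0581, 0.1551]
tcp_rot: [1.621, 0.878, -1.629]
wrist_force: [0.2, 0.9, -0.7]
width: 0.998
time: 10.25
tool_pos: [0.456, 0.0863, 0.1573]
tcp_rot: [1.622, 0.877, -1.623]
wrist_force: [-0.5, 0.4, 0.7]
width: 1.004
t 10.40 p [455.9  86.6 157.4] jaw deg -33.2 x [-0. -0. -1.] q [ 0.13 -0.08  2.12 -0.    1.1   0.71] F [-0.1  0.6  0.1] w 0.999
need mm [-6.9  9.4 -7.4]
turn rad 0.000
[ 0.6709 -0.1493] 0.00043171292862679254
[ 0.6719 -0.1487] 0.0011835625956708347
```

View pics/w3.png

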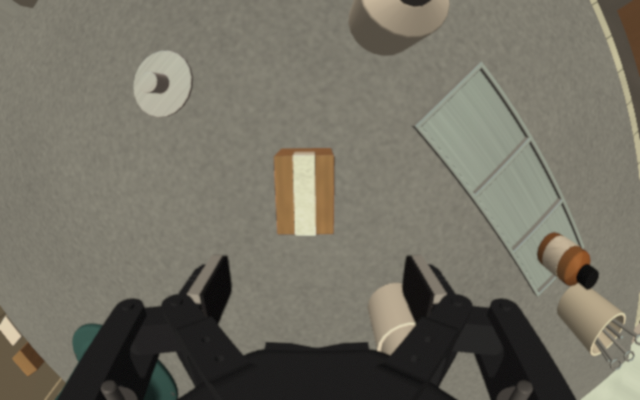

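View pics/d3.png

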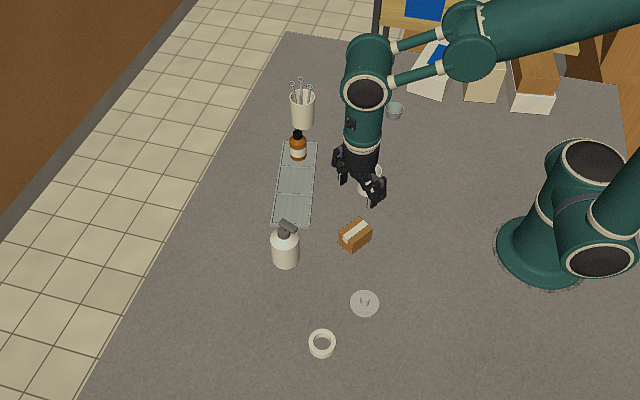

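The wrist view has the carton (275–333, 150–235) squared to the jaws. The side view shows the bottle upright in its compartment (298,148). Now picking up the carton.

```bash
python3 -m creep '[[0,[-4,5,-15],0],[0,[-3,4,-25],0],[0,[0,0,-27],0],[0,[0,0,-27],0],[0,[0,0,-22],0],[0,[0,0,-20],0],[0,[0,0,-8],0],[0,[0,0,0],0]]' && python3 -m creep '[[0,[0,0,0],0],[60,[0,0,-2],0],[90,[0,0,0],0],[130,[0,0,0],0],[170,[0,0,0],0],[170,[0,0,0],0],[170,[0,0,0],0],[170,[0,0,0],0]]' 25
```

```text
time: 11.07
tool_pos: [0.4465, 0.0955, 0.0114]
tcp_rot: [1.618, 0.879, -1.626]
wrist_force: [-0.0, -0.2, 0.1]
width: 0.998
time: 11.73
tool_pos: [0.4499, 0.0961, 0.0128]
tcp_rot: [1.623, 0.876, -1.619]
wrist_force: [-0.3, 0.2, 7.5]
width: 0.579
```

```bash
python3 -m creep '[[170,[0,0,5],0],[170,[0,0,12],0],[170,[0,0,20],0],[170,[0,0,25],0],[170,[0,0,20],0],[170,[0,0,10],0],[170,[0,0,0],0],[170,[0,0,0],0]]' && python3 -m creep '[[170,[10,-3,0],0.05],[170,[20,-6,0],0.1],[170,[28,-8,0],0.12],[170,[28,-8,0],0.12],[170,[28,-8,0],0.12],[170,[28,-8,0],0.12],[170,[20,-5,0],0.1],[170,[10,-3,0],0.06]]' && python3 -m creep '[[170,[5,0,0],0],[170,[0,0,0],0],[170,[0,0,0],0],[170,[0,0,0],0],[170,[0,0,0],0],[170,[0,0,0],0],[170,[0,0,0],0],[170,[0,0,0],0]]';  python3 -c "
from h import *
to(.6288,.0468,.0168,11.95)
for n,t in(('scene','s4'),('side','d4')):
    p,d,c=snap(n,t);P=pts(d,c)
    q=P[(d>0)&(np.hypot(P[...,0]-.628,P[...,1]-.047)<.07)&(P[...,2]>.06)&(P[...,2]<.155)]
    print(n,len(q))
    b=cv2.resize(p[100:300,220:440],(616,560),interpolation=cv2.INTER_CUBIC); cv2.imwrite('pics/%sc.png'%t,b)
"
```

```text
time: 12.4
tool_pos: [0.4485, 0.0959, 0.1034]
tcp_rot: [1.622, 0.877, -1.621]
wrist_force: [-0.2, -1.5, -2.1]
width: 0.586
time: 13.07
tool_pos: [0.6218, 0.046, 0.1008]
tcp_rot: [1.048, 1.305, -1.051]
wrist_force: [-0.4, 0.7, -1.2]
width: 0.584
time: 13.73
tool_pos: [0.6254, 0.0471, 0.1038]
tcp_rot: [1.053, 1.301, -1.052]
wrist_force: [0.1, 0.5, -0.1]
width: 0.583
t 13.73 p [625.4  47.1 103.8] jaw deg 12.1 x [ 0.  0. -1.] q [ 0.04  0.28  1.83  0.    1.03 -0.18] F [ 0.1  0.5 -0.1] w 0.583
need mm [  3.4  -0.3 -87. ]
turn rad -0.002
scene 637
side 748
```

View pics/s4c.png

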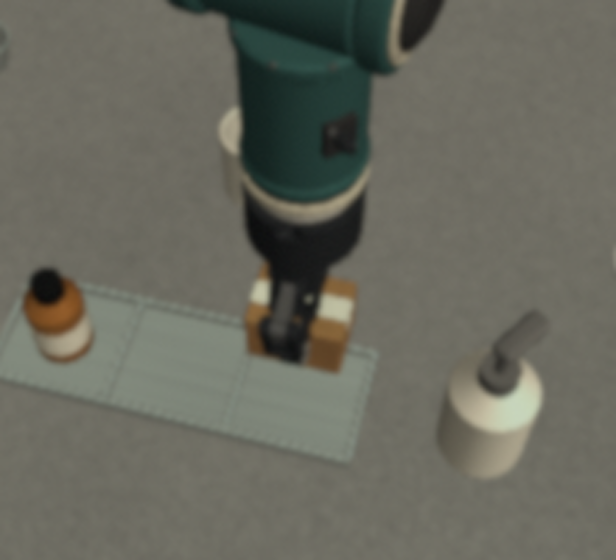

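View pics/d4c.png

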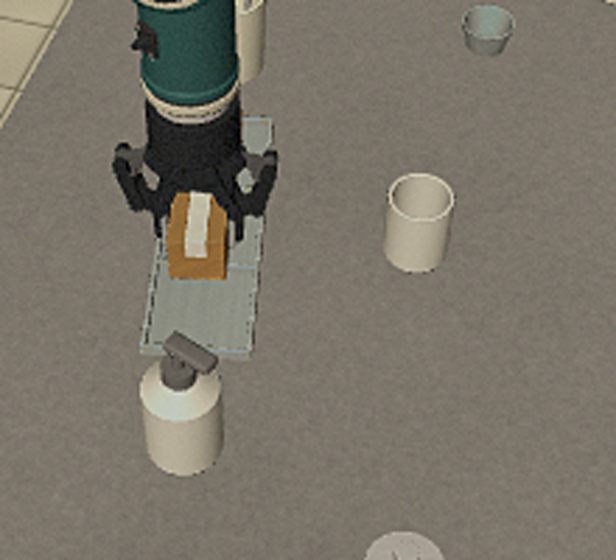

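The carton is level in the pads and squared to the tray (crop 300,320). Lowering.

```bash
python3 -m creep '[[170,[3,0,-10],0],[170,[0,0,-20],0],[170,[0,0,-20],0],[170,[0,0,-17],0],[170,[0,0,-10],0],[170,[0,0,-5],0],[170,[0,0,0],0],[170,[0,0,0],0]]' && python3 -m creep '[[170,[0,0,-1],0],[170,[0,0,-1],0],[170,[0,0,-1],0],[170,[0,0,-0.5],0],[170,[0,0,0],0],[170,[0,0,0],0],[170,[0,0,0],0],[170,[0,0,0],0]]'
```

```text
time: 14.5
tool_pos: [0.629, 0.0469, 0.0217]
tcp_rot: [1.053, 1.301, -1.052]
wrist_force: [-0.3, -1.2, -1.5]
width: 0.58
time: 15.17
tool_pos: [0.6286, 0.0469, 0.0181]
tcp_rot: [1.052, 1.301, -1.052]
wrist_force: [0.2, -0.1, -1.1]
width: 0.585
```

```bash
python3 -m creep '[[170,[0,0,-0.5],0],[170,[0,0,-0.5],0],[170,[0,0,-0.5],0],[170,[0,0,0],0],[170,[0,0,0],0],[170,[0,0,0],0],[170,[0,0,0],0],[170,[0,0,0],0]]'
```

```text
time: 15.83
tool_pos: [0.6286, 0.0469, 0.0168]
tcp_rot: [1.052, 1.302, -1.052]
wrist_force: [-2.6, -0.3, 4.2]
width: 0.581
```

```bash
python3 -m creep '[[100,[0,0,0],0],[90,[0,0,0],0],[80,[0,0,0],0],[60,[0,0,0],0],[30,[0,0,0],0],[0,[0,0,0],0],[0,[0,0,0],0],[0,[0,0,0],0]]' && python3 -m creep '[[0,[0,0,10],0],[0,[0,0,20],0],[0,[0,0,30],0],[0,[0,0,35],0],[0,[0,0,30],0],[0,[0,0,15],0],[0,[0,0,0],0],[0,[0,0,0],0]]'; python3 -c "
from h import *
to(.453,-.084,.15,11.95)"
```

```text
time: 16.5
tool_pos: [0.6286, 0.047, 0.0164]
tcp_rot: [1.052, 1.302, -1.052]
wrist_force: [-0.1, -0.2, 0.1]
width: 0.999
time: 17.17
tool_pos: [0.6297, 0.047, 0.1587]
tcp_rot: [1.054, 1.299, -1.05]
wrist_force: [-0.3, -0.1, -0.2]
width: 0.999
t 17.17 p [629.7  47.  158.7] jaw deg 12.1 x [ 0.004  0.    -1.   ] q [ 0.04  0.23  1.78 -0.    1.12 -0.18] F [-0.3 -0.1 -0.2] w 0.999
need mm [-176.7 -131.    -8.7]
turn rad -0.002
```

```bash
python3 -m creep '[[0,[-10,-8,0],0],[0,[-25,-18,0],0],[0,[-30,-22,0],0],[0,[-30,-22,0],0],[0,[-30,-22,0],0],[0,[-25,-18,0],0],[0,[-15,-12,0],0],[0,[-8,-7,0],0]]' && python3 -m creep '[[0,[-4,-2,0],0],[0,[0,0,0],0],[0,[0,0,0],0],[0,[0,0,0],0],[0,[0,0,0],0],[0,[0,0,0],0],[0,[0,0,0],0],[0,[0,0,0],0]]';  python3 -c "
from h import *
snap('scene','s5');snap('side','d5');snap('wrist','w5')
to(.453,-.084,.04,11.95)
for n,t in(('scene','s5'),('side','d5')):
    z=np.load(f'pics/{t}.npz');P=pts(z['d'],dict(K=z['K'],eye=z['eye'],orientation=z['o']))
    q=P[(z['d']>0)&(np.hypot(P[...,0]-.629,P[...,1]-.047)<.06)&(P[...,2]>.048)&(P[...,2]<.06)][:,:2].astype(np.float32)
    print(cv2.minAreaRect(q))
    q=P[(z['d']>0)&(np.hypot(P[...,0]-.453,P[...,1]+.084)<.04)&(P[...,2]>.071)&(P[...,2]<.08)][:,:2].astype(np.float32)
    print(len(q), cv2.minEnclosingCircle(q) if len(q) else '')
"
```

```text
time: 17.83
tool_pos: [0.4509, -0.0829, 0.1538]
tcp_rot: [1.052, 1.306, -1.057]
wrist_force: [0.0, 0.3, -0.3]
width: 0.994
time: 18.5
tool_pos: [0.4519, -0.0838, 0.1564]
tcp_rot: [1.052, 1.302, -1.052]
wrist_force: [-0.1, -0.5, 0.8]
width: 1.004
t 18.65 p [451.7 -84.  156.5] jaw deg 12.1 x [-0.  0. -1.] q [-0.24 -0.09  2.13  0.    1.1  -0.45] F [-0.  -1.1 -0.4] w 1.000
need mm [   1.3   -0.  -116.5]
turn rad -0.003
((0.628990888595581, 0.04658350721001625), (0.050706394016742706, 0.07038798928260803), 12.704411506652832)
154 ((0.45212504267692566, -0.08273865282535553), 0.03216079622507095)
((0.6292661428451538, 0.048043686896562576), (0.05039778724312782, 0.0754752978682518), 12.572168350219727)
112 ((0.4537593424320221, -0.08224329352378845), 0.03377546742558479)
```

View pics/w5.png

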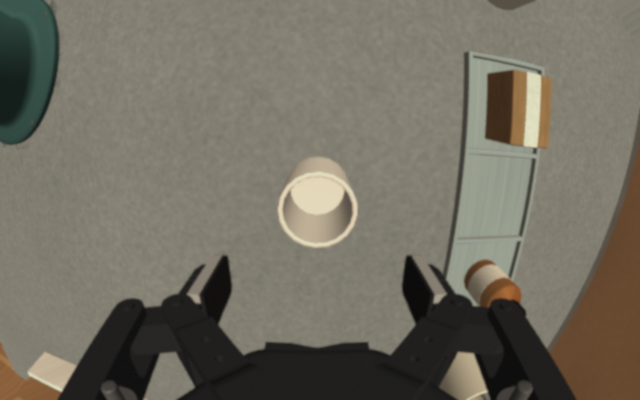

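View pics/d5.png

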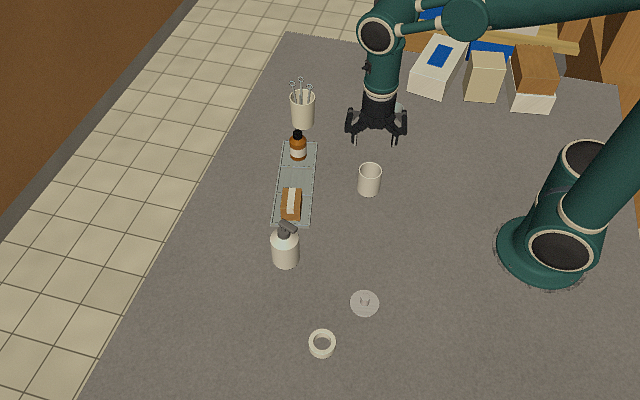

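The carton sits square in its compartment and the jar (318,208) is centred between the jaws. Descending on the jar.

```bash
python3 -m creep '[[0,[1,0,-15],0],[0,[0,1,-25],0],[0,[0,0,-25],0],[0,[0,0,-25],0],[0,[0,0,-22],0],[0,[0,0,-14],0],[0,[0,0,-5],0],[0,[0,0,0],0]]' && python3 -m creep '[[30,[0,0,0],0],[50,[0,0,0],0],[80,[0,0,0],0],[120,[0,0,0],0],[150,[0,0,0],0],[150,[0,0,0],0],[150,[0,0,0],0],[150,[0,0,0],0]]' 25
```

```text
time: 19.32
tool_pos: [0.4512, -0.0828, 0.0241]
tcp_rot: [1.052, 1.305, -1.054]
wrist_force: [0.0, 0.4, -0.3]
width: 0.999
time: 19.98
tool_pos: [0.4539, -0.0834, 0.0271]
tcp_rot: [1.053, 1.299, -1.051]
wrist_force: [-0.4, -0.1, 8.0]
width: 0.713
```

```bash
python3 -m creep '[[150,[0,0,5],0],[150,[0,0,12],0],[150,[0,0,20],0],[150,[0,0,25],0],[150,[0,0,25],0],[150,[0,0,13],0],[150,[0,0,0],0],[150,[0,0,0],0]]' && python3 -m creep '[[150,[10,1,0],0],[150,[22,4,0],0],[150,[30,5,0],0],[150,[34,6,0],0],[150,[34,6,0],0],[150,[30,5,0],0],[150,[22,3,0],0],[150,[10,1,0],0]]' && python3 -m creep '[[150,[3,0,0],0],[150,[0,0,0],0],[150,[0,0,0],0],[150,[0,0,0],0],[150,[0,0,0],0],[150,[0,0,0],0],[150,[0,0,0],0],[150,[0,0,0],0]]';  python3 -c "
from h import *
to(.6495,-.051,.0311,11.95)
from scipy.optimize import least_squares
for n,t in(('scene','s6'),('side','d6')):
    p,d,c=snap(n,t);P=pts(d,c)
    q=P[(d>0)&(np.hypot(P[...,0]-.6495,P[...,1]+.051)<.06)&(P[...,2]>.1)&(P[...,2]<.12)]
    f=least_squares(lambda t:np.hypot(q[:,0]-t[0],q[:,1]-t[1])-.031,[.6495,-.051],loss='cauchy',f_scale=.0005);print(len(q),f.x.round(4),np.median(abs(f.fun)))
    b=cv2.resize(p[100:300,220:440],(616,560),interpolation=cv2.INTER_CUBIC); cv2.imwrite('pics/%sc.png'%t,b)
"
```

```text
time: 20.65
tool_pos: [0.4531, -0.0831, 0.1262]
tcp_rot: [1.053, 1.3, -1.051]
wrist_force: [-0.3, -0.5, -2.0]
width: 0.709
time: 21.32
tool_pos: [0.6469, -0.0511, 0.1228]
tcp_rot: [1.052, 1.303, -1.052]
wrist_force: [-0.9, 0.5, -1.5]
width: 0.71
time: 21.98
tool_pos: [0.6474, -0.0522, 0.1259]
tcp_rot: [1.053, 1.301, -1.052]
wrist_force: [0.1, -0.7, -2.3]
width: 0.712
t 21.98 p [647.4 -52.2 125.9] jaw deg 12.1 x [ 0. -0. -1.] q [-0.12  0.3   1.76  0.    1.08 -0.33] F [ 0.1 -0.7 -2.3] w 0.712
need mm [  2.1   1.2 -94.8]
turn rad -0.002
174 [ 0.6468 -0.053 ] 0.0005019765234342572
128 [ 0.6487 -0.0524] 0.0008919362045755972
```

View pics/d6c.png

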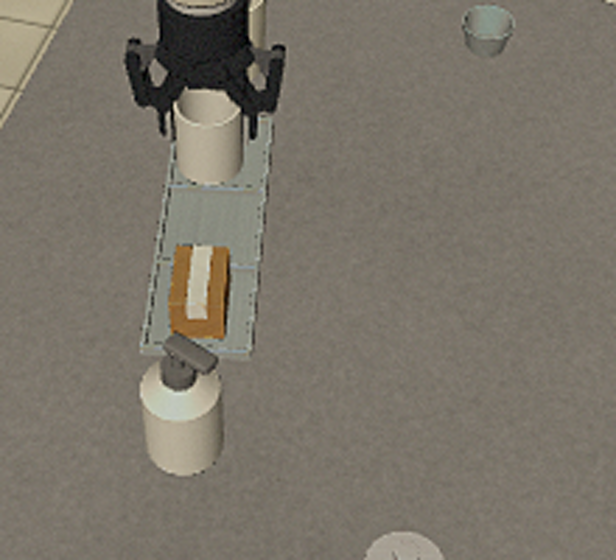

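View pics/s6c.png

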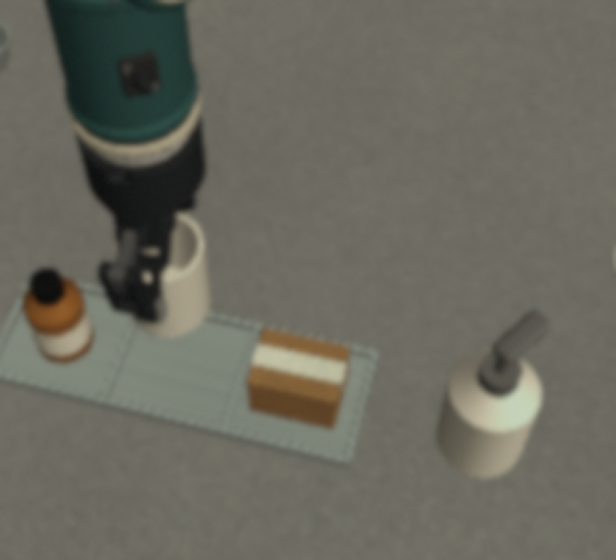

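The jar is upright over the tray, 2 mm off centre in both axes. I'll correct that while lowering.

```bash
python3 -m creep '[[150,[1,1,-10],0],[150,[1,1,-20],0],[150,[0,0,-20],0],[150,[0,0,-20],0],[150,[0,0,-14],0],[150,[0,0,-6],0],[150,[0,0,0],0],[150,[0,0,0],0]]' && python3 -m creep '[[150,[0,0,-1],0],[150,[0,0,-1],0],[150,[0,0,-0.5],0],[150,[0,0,-0.5],0],[150,[0,0,0],0],[150,[0,0,0],0],[150,[0,0,0],0],[150,[0,0,0],0]]'; python3 -c "
from h import *
to(.6495,-.051,.0311,11.95)"
```

```text
time: 22.75
tool_pos: [0.6498, -0.0501, 0.0354]
tcp_rot: [1.052, 1.302, -1.052]
wrist_force: [0.5, 0.5, -1.1]
width: 0.709
time: 23.42
tool_pos: [0.6496, -0.0501, 0.0325]
tcp_rot: [1.052, 1.302, -1.052]
wrist_force: [-0.4, 1.3, -2.3]
width: 0.713
t 23.42 p [649.6 -50.1  32.5] jaw deg 12.1 x [ 0. -0. -1.] q [-0.12  0.4   1.82 -0.    0.92 -0.33] F [-0.4  1.3 -2.3] w 0.713
need mm [-0.1 -0.9 -1.4]
turn rad -0.002
```

```bash
python3 -m creep '[[150,[0,0,-0.5],0],[150,[0,0,-0.5],0],[150,[0,0,-0.5],0],[150,[0,0,-0.2],0],[150,[0,0,0],0],[150,[0,0,0],0],[150,[0,0,0],0],[150,[0,0,0],0]]'
```

```text
time: 24.08
tool_pos: [0.6496, -0.0501, 0.0312]
tcp_rot: [1.052, 1.302, -1.052]
wrist_force: [-2.8, 0.4, 4.2]
width: 0.708
```

```bash
python3 -m creep '[[65,[0,0,0],0],[55,[0,0,0],0],[45,[0,0,0],0],[30,[0,0,0],0],[0,[0,0,0],0],[0,[0,0,0],0],[0,[0,0,0],0],[0,[0,0,0],0]]' && python3 -m creep '[[0,[0,0,10],0],[0,[0,0,20],0],[0,[0,0,30],0],[0,[0,0,35],0],[0,[0,0,30],0],[0,[0,0,15],0],[0,[0,0,0],0],[0,[0,0,0],0]]' && python3 -m creep '[[0,[-20,5,0],0],[0,[-32,12,0],0],[0,[-32,20,0],0],[0,[-32,30,0],0],[0,[-32,38,0],0],[0,[-30,38,0],0],[0,[-25,36,0],0],[0,[-20,34,0],0]]' && python3 -m creep '[[60,[-15,34,0],0],[60,[-10,30,0],0],[60,[-5,20,0],0],[60,[0,5,0],0],[60,[0,0,0],0],[60,[0,0,0],0],[60,[0,0,0],0],[60,[0,0,0],0]]'; python3 -c "
from h import *
snap('scene','s7');snap('side','d7');snap('wrist','w7')
to(.387,.263,.15,11.95)
from scipy.optimize import least_squares
for n,t in(('scene','s7'),('side','d7')):
    z=np.load(f'pics/{t}.npz');P=pts(z['d'],dict(K=z['K'],eye=z['eye'],orientation=z['o']));d=z['d']
    q=P[(d>0)&(np.hypot(P[...,0]-.6495,P[...,1]+.051)<.05)&(P[...,2]>.025)&(P[...,2]<.07)]
    f=least_squares(lambda t:np.hypot(q[:,0]-t[0],q[:,1]-t[1])-.031,[.6495,-.051],loss='cauchy',f_scale=.0005);print('jar',f.x.round(4))
    q=P[(d>0)&(np.hypot(P[...,0]-.6495,P[...,1]+.051)<.045)&(P[...,2]>.075)&(P[...,2]<.09)][:,:2].astype(np.float32);print(len(q),cv2.minEnclosingCircle(q))
"
```

```text
time: 24.75
tool_pos: [0.6496, -0.0501, 0.0307]
tcp_rot: [1.052, 1.302, -1.052]
wrist_force: [0.3, -0.2, -0.3]
width: 0.998
time: 25.42
tool_pos: [0.6506, -0.0502, 0.173]
tcp_rot: [1.054, 1.298, -1.05]
wrist_force: [-0.1, 1.0, 0.4]
width: 1.003
time: 26.08
tool_pos: [0.4352, 0.1487, 0.1686]
tcp_rot: [1.051, 1.304, -1.056]
wrist_force: [1.0, 0.7, -1.0]
width: 1.004
time: 26.75
tool_pos: [0.4089, 0.236, 0.1703]
tcp_rot: [1.053, 1.301, -1.055]
wrist_force: [-0.8, -0.3, 0.6]
width: 0.765
t 26.90 p [409.1 236.4 170.7] jaw deg 12.0 x [-0. -0. -1.] q [ 0.47 -0.08  2.09 -0.    1.13  0.26] F [ 0.4 -0.1 -0.5] w 0.765
need mm [-22.1  26.6 -20.7]
turn rad -0.001
jar [ 0.6492 -0.0504]
186 ((0.6495922207832336, -0.049989134073257446), 0.031637031584978104)
jar [ 0.6504 -0.049 ]
107 ((0.6486232280731201, -0.04977428913116455), 0.03386401757597923)
```

View pics/w7.png

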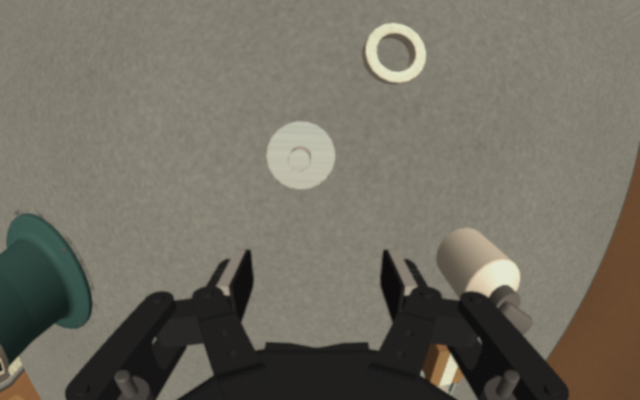

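View pics/d7.png

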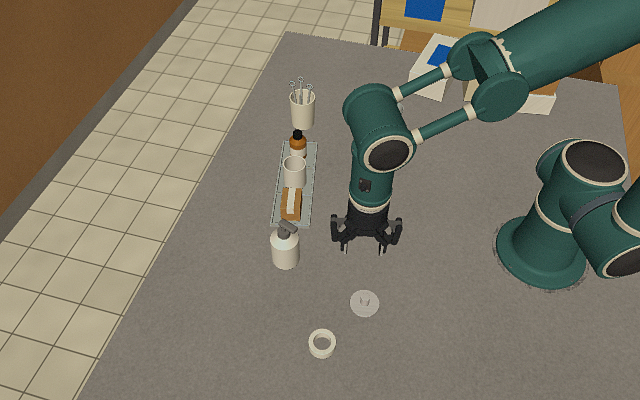

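The jar stands in the middle compartment at (.6497,-.050), within about 1 mm. The wrist view shows the lid flange centred at (301,155), and I'll check its position from that.

```bash
python3 - <<'E'
from h import *
z=np.load('pics/w7.npz');K=z['K'];f=K[0,0];o=R(z['o']);e=z['eye']
def ray(u,v,h):
    dx,dy=u-K[0,2],v-K[1,2];r=np.hypot(dx,dy);th=r/f
    d=np.array([dx/r*np.sin(th),dy/r*np.sin(th),np.cos(th)]);d=o@d
    return (e+d*(h-e[2])/d[2]).round(4)
p=z['p'];
for uv in((267,155),(335,155),(301,121),(301,189)):print(uv,ray(*uv,.014))
print(ray(301,155,.014))
cv2.imwrite('pics/w7c.png',cv2.resize(p[100:210,240:360],None,fx=5,fy=5,interpolation=cv2.INTER_CUBIC))
E
```

```text
(267, 155) [0.3539 0.256  0.014 ]
(335, 155) [0.4192 0.2696 0.014 ]
(301, 121) [0.3801 0.2953 0.014 ]
(301, 189) [0.3936 0.229  0.014 ]
[0.3868 0.2627 0.014 ]
```

View pics/w7c.png

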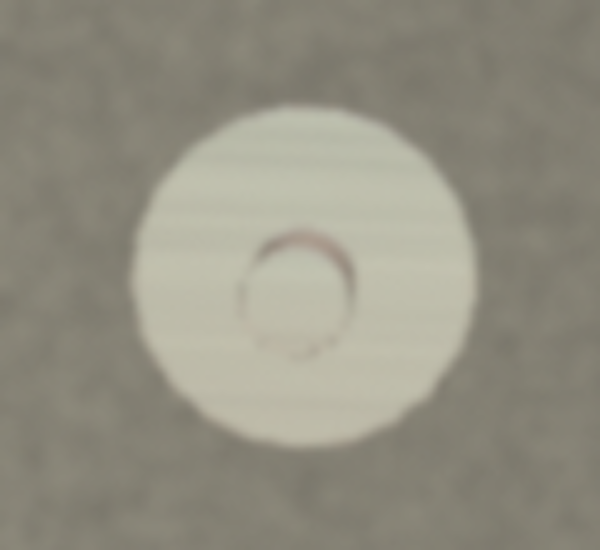

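```bash
python3 -m creep '[[60,[-8,9,-10],0],[60,[-8,9,-20],0],[60,[-6,8,-30],0],[60,[0,0,-30],0],[60,[0,0,-20],0],[60,[0,0,-10],0],[60,[0,0,0],0],[60,[0,0,0],0]]'; python3 -c "
from h import *
to(.3868,.2627,.018,11.95);snap('wrist','w8')"
```

```text
time: 27.57
tool_pos: [0.3864, 0.2633, 0.0506]
tcp_rot: [1.052, 1.302, -1.053]
wrist_force: [-0.4, 0.9, 1.4]
width: 0.766
t 27.57 p [386.4 263.3  50.6] jaw deg 12.1 x [-0.001 -0.    -1.   ] q [0.54 0.07 2.2  0.   0.88 0.33] F [-0.4  0.9  1.4] w 0.766
need mm [  0.4  -0.6 -32.6]
turn rad -0.002
```

View pics/w8.png

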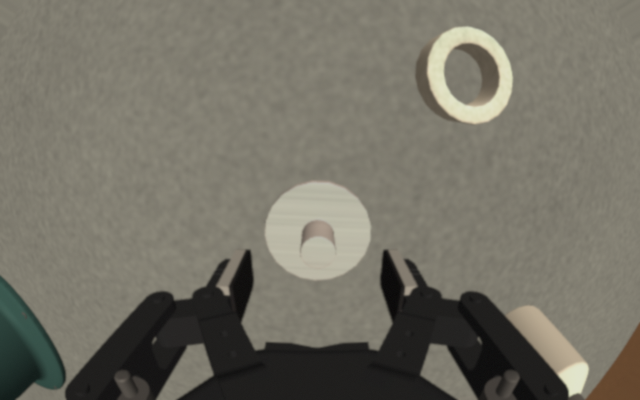

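The knob is at column 318, against a pad centre of 317. Gripping.

```bash
python3 -m creep '[[60,[0,0,-10],0],[60,[0,0,-10],0],[60,[0,0,-8],0],[60,[0,0,-3],0],[60,[0,0,0],0],[100,[0,0,0],0],[130,[0,0,0],0],[150,[0,0,0],0]]' 25 && python3 -m creep '[[170,[0,0,0],0],[185,[0,0,0],0],[200,[0,0,0],0],[225,[0,0,0],0],[235,[0,0,0],0],[235,[0,0,0],0],[235,[0,0,0],0],[235,[0,0,0],0]]'
```

```text
time: 28.28
tool_pos: [0.3871, 0.2634, 0.0201]
tcp_rot: [1.053, 1.301, -1.052]
wrist_force: [-0.1, 0.3, 0.1]
width: 0.408
time: 28.95
tool_pos: [0.387, 0.2634, 0.0201]
tcp_rot: [1.053, 1.301, -1.052]
wrist_force: [0.0, -1.3, 5.4]
width: 0.217
```

```bash
python3 -m creep '[[235,[0,0,5],0],[235,[0,0,15],0],[235,[0,0,25],0],[235,[0,0,35],0],[235,[0,0,30],0],[235,[0,0,20],0],[235,[0,0,5],0],[235,[0,0,0],0]]' && python3 -m creep '[[235,[5,-10,0],0],[235,[10,-25,0],0],[235,[18,-33,0],0],[235,[24,-36,0],0],[235,[28,-36,0],0],[235,[30,-36,0],0],[235,[30,-34,0],0],[235,[30,-30,0],0]]' && python3 -m creep '[[235,[28,-25,0],0],[235,[24,-20,0],0],[235,[16,-12,0],0],[235,[8,-6,0],0],[235,[0,0,0],0],[235,[0,0,0],0],[235,[0,0,0],0],[235,[0,0,0],0]]'; python3 -c "
from h import *
to(.6497,-.0498,.0911,11.95);snap('side','d8');snap('scene','s8')"
```

```text
time: 29.62
tool_pos: [0.3878, 0.2639, 0.1564]
tcp_rot: [1.055, 1.3, -1.049]
wrist_force: [0.4, -0.1, -1.2]
width: 0.217
time: 30.28
tool_pos: [0.5507, 0.032, 0.1515]
tcp_rot: [1.05, 1.306, -1.057]
wrist_force: [0.3, 0.6, -0.4]
width: 0.216
time: 30.95
tool_pos: [0.6267, -0.027, 0.1542]
tcp_rot: [1.051, 1.304, -1.052]
wrist_force: [1.0, -0.0, -0.6]
width: 0.211
t 30.95 p [626.7 -27.  154.2] jaw deg 12.2 x [-0.002  0.    -1.   ] q [-0.08  0.23  1.79  0.    1.12 -0.3 ] F [ 1.  -0.  -0.6] w 0.211
need mm [ 23.  -22.8 -63.1]
turn rad -0.004
```

```bash
python3 -m creep '[[235,[8,-8,0],0],[235,[10,-10,0],0],[235,[5,-5,0],0],[235,[0,0,0],0],[235,[0,0,0],0],[235,[0,0,0],0],[235,[0,0,0],0],[235,[0,0,0],0]]'; python3 -c "
from h import *
to(.6497,-.0498,.0911,11.95)
for n,t in(('side','d9'),('scene','s9')):
    p,d,c=snap(n,t);P=pts(d,c)
    b=cv2.resize(p[100:260,230:390],(560,560),interpolation=cv2.INTER_CUBIC); cv2.imwrite('pics/%sc.png'%t,b)
    q=P[(d>0)&(np.hypot(P[...,0]-.6495,P[...,1]+.05)<.045)&(P[...,2]>.136)&(P[...,2]<.153)][:,:2].astype(np.float32);print(len(q),cv2.minEnclosingCircle(q))
    q=P[(d>0)&(np.hypot(P[...,0]-.6495,P[...,1]+.05)<.045)&(P[...,2]>.075)&(P[...,2]<.09)][:,:2].astype(np.float32);print(len(q),cv2.minEnclosingCircle(q))
"
```

```text
time: 31.72
tool_pos: [0.6508, -0.0509, 0.1546]
tcp_rot: [1.052, 1.302, -1.053]
wrist_force: [-0.7, -0.0, -1.1]
width: 0.216
t 31.72 p [650.8 -50.9 154.6] jaw deg 12.1 x [-0.001  0.    -1.   ] q [-0.12  0.28  1.73  0.    1.13 -0.33] F [-0.7 -0.  -1.1] w 0.216
need mm [ -1.1   1.1 -63.5]
turn rad -0.003
273 ((0.6495543122291565, -0.0486464723944664), 0.034862764179706573)
102 ((0.6490092277526855, -0.049512509256601334), 0.03239580616354942)
470 ((0.651704728603363, -0.04957139864563942), 0.03433112055063248)
128 ((0.6507248282432556, -0.05015315115451813), 0.031373824924230576)
```

View pics/d9c.png

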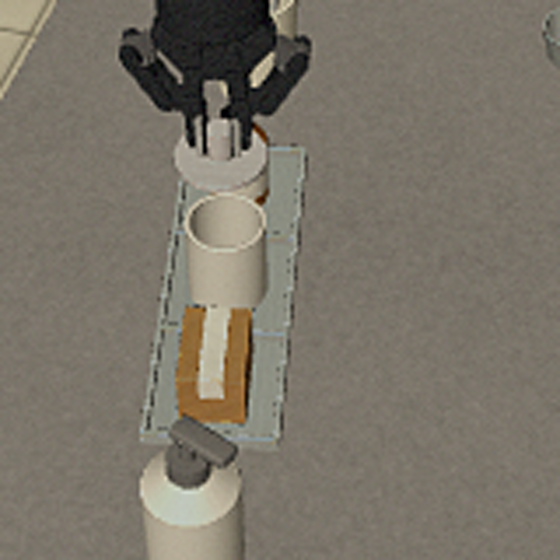

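View pics/s9c.png

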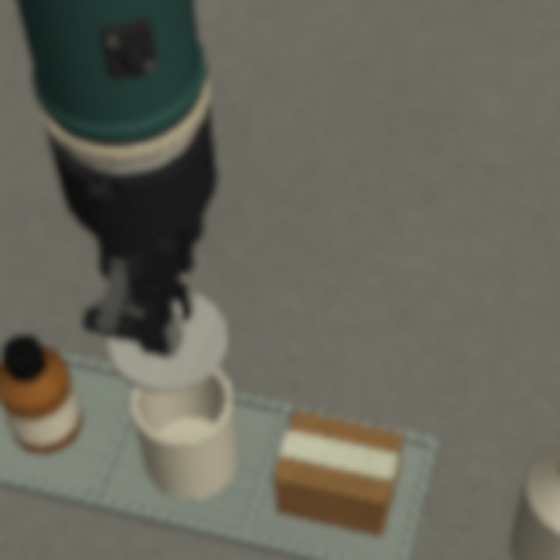

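The lid is level over the jar in both views, and its centre is within about 1 mm of the jar's (plug play is 5 mm). Lowering.

```bash
python3 -m creep '[[235,[-0.8,0,-8],0],[235,[0,0,-14],0],[235,[0,0,-12],0],[235,[0,0,-9],0],[235,[0,0,-6],0],[235,[0,0,-4],0],[235,[0,0,0],0],[235,[0,0,0],0]]' && python3 -m creep '[[235,[0,0,-2],0],[235,[0,0,-2],0],[235,[0,0,-2],0],[235,[0,0,-1],0],[235,[0,0,0],0],[235,[0,0,0],0],[235,[0,0,0],0],[235,[0,0,0],0]]'; python3 -c "
from h import *
to(.6497,-.0498,.0911,11.95)"
```

```text
time: 32.48
tool_pos: [0.6503, -0.051, 0.1015]
tcp_rot: [1.052, 1.302, -1.053]
wrist_force: [0.5, -0.3, -0.1]
width: 0.211
time: 33.15
tool_pos: [0.6505, -0.051, 0.0949]
tcp_rot: [1.052, 1.301, -1.052]
wrist_force: [0.1, -0.5, -0.1]
width: 0.213
t 33.15 p [650.5 -51.   94.9] jaw deg 12.1 x [ 0. -0. -1.] q [-0.12  0.33  1.78  0.    1.03 -0.33] F [ 0.1 -0.5 -0.1] w 0.213
need mm [-0.8  1.2 -3.8]
turn rad -0.002
```

```bash
python3 -m creep '[[235,[0,0,-1],0],[235,[0,0,-1],0],[235,[0,0,-0.7],0],[235,[0,0,-0.5],0],[235,[0,0,0],0],[235,[0,0,0],0],[235,[0,0,0],0],[235,[0,0,0],0]]';python3 -m creep '[[235,[0,0,-0.5],0],[235,[0,0,-0.3],0],[235,[0,0,-0.2],0],[235,[0,0,0],0],[235,[0,0,0],0],[235,[0,0,0],0],[235,[0,0,0],0],[235,[0,0,0],0]]'
```

```text
time: 33.82
tool_pos: [0.6504, -0.051, 0.0916]
tcp_rot: [1.052, 1.302, -1.052]
wrist_force: [0.1, 0.6, -1.4]
width: 0.212
time: 34.48
tool_pos: [0.6506, -0.0511, 0.0912]
tcp_rot: [1.052, 1.301, -1.052]
wrist_force: [-2.5, -0.1, 5.0]
width: 0.215
```

Contact came at exactly the seated height. Releasing, backing straight up and looking.

```bash
python3 -m creep '[[188,[0,0,0],0],[180,[0,0,0],0],[165,[0,0,0],0],[140,[0,0,0],0],[110,[0,0,0],0],[90,[0,0,0],0],[90,[0,0,0],0],[90,[0,0,0],0]]' && python3 -m creep '[[90,[0,0,5],0],[90,[0,0,15],0],[90,[0,0,25],0],[90,[0,0,30],0],[90,[0,0,30],0],[90,[0,0,20],0],[90,[0,0,0],0],[90,[0,0,0],0]]' && python3 -m creep '[[90,[-20,0,10],0],[90,[-30,0,0],0],[90,[-35,0,0],0],[90,[-35,0,0],0],[90,[-35,0,0],0],[90,[-30,0,0],0],[90,[0,0,0],0],[90,[0,0,0],0]]'; python3 -c "
from h import *
from scipy.optimize import least_squares
st()
th=np.radians(11.95);C=np.array([.6495,-.051])
Rt=np.array([[np.cos(th),np.sin(th)],[-np.sin(th),np.cos(th)]])
for n,t in(('side','d10'),('scene','s10')):
    p,d,c=snap(n,t);P=pts(d,c);v=d>0
    b=cv2.resize(p[90:270,150:410],(800,554),interpolation=cv2.INTER_CUBIC); cv2.imwrite('pics/%sc.png'%t,b)
    def s(x,y,r,a,e): return P[v&(np.hypot(P[...,0]-x,P[...,1]-y)<r)&(P[...,2]>a)&(P[...,2]<e)]
    q=s(.6497,-.05,.045,.078,.092); print('flange',np.array(cv2.minEnclosingCircle(q[:,:2].astype(np.float32))[0]).round(4),'z tops',np.percentile(q[:,2],[20,50,90]).round(4)); 
    A=np.c_[q[:,:2]-q[:,:2].mean(0),np.ones(len(q))]
    q=s(.6497,-.05,.045,.1,.13);print('knob',np.array(cv2.minEnclosingCircle(q[:,:2].astype(np.float32))[0]).round(4),np.percentile(q[:,2],90))
    for nm,x,y,r,a,e in(('bottle',.67,-.149,.024,.025,.06),('jar',.6497,-.05,.031,.025,.07),('tape',.455,.382,.03,.005,.02),('galli',.44,-.395,.028,.005,.04)):
        q=s(x,y,r*1.7,a,e);f=least_squares(lambda t:np.hypot(q[:,0]-t[0],q[:,1]-t[1])-r,[x,y],loss='cauchy',f_scale=.0007);print(nm,f.x.round(4),'tray',(Rt@(f.x-C)*1000).round(1))
    q=s(.629,.047,.06,.048,.06);r=cv2.minAreaRect(q[:,:2].astype(np.float32));print('carton',r,(Rt@(np.array(r[0])-C)*1000).round(1))
"
```

```text
time: 35.15
tool_pos: [0.6503, -0.051, 0.0905]
tcp_rot: [1.052, 1.302, -1.052]
wrist_force: [0.2, -0.1, 0.4]
width: 0.645
time: 35.82
tool_pos: [0.6517, -0.0512, 0.2182]
tcp_rot: [1.054, 1.298, -1.05]
wrist_force: [-0.2, 0.6, -1.6]
width: 0.65
time: 36.48
tool_pos: [0.4631, -0.0508, 0.2239]
tcp_rot: [1.052, 1.304, -1.054]
wrist_force: [0.5, 0.3, 0.4]
width: 0.645
t 36.48 p [463.1 -50.8 223.9] jaw deg 12.1 x [-0.002  0.    -1.   ] q [-0.16 -0.13  2.04  0.    1.24 -0.37] F [0.5 0.3 0.4] w 0.645
flange [ 0.6497 -0.0508] z tops [0.0827 0.0845 0.0873]
knob [ 0.6505 -0.0493] 0.11208810806368227
bottle [ 0.6726 -0.1504] tray [   2. -102.]
jar [ 0.6506 -0.0506] tray [1.1 0.2]
tape [0.4548 0.3818] tray [-100.9  463.8]
galli [ 0.4347 -0.3886] tray [-280.  -285.8]
carton ((0.6291700005531311, 0.047895051538944244), (0.05019862577319145, 0.07399886846542358), 12.641737937927246) [  0.6 101. ]
flange [ 0.6504 -0.0514] z tops [0.0844 0.0858 0.0873]
knob [ 0.6505 -0.0506] 0.11350324462305614
bottle [ 0.6708 -0.1493] tray [   0.5 -100.5]
jar [ 0.6491 -0.0506] tray [-0.3  0.4]
tape [0.4528 0.3819] tray [-102.8  464.3]
galli [ 0.4423 -0.3896] tray [-272.8 -288.4]
carton ((0.6287122368812561, 0.04655897617340088), (0.05231330916285515, 0.07028665393590927), 11.843696594238281) [-0.1 99.7]
```

View pics/d10c.png

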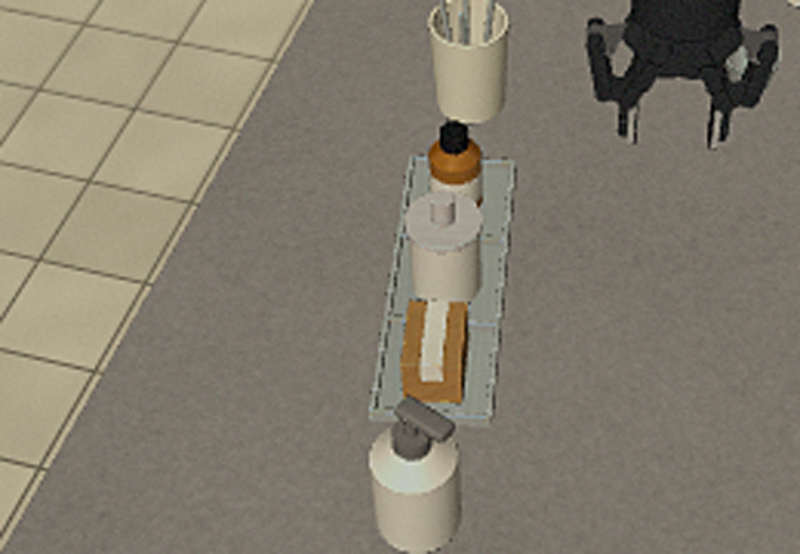

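View pics/s10c.png

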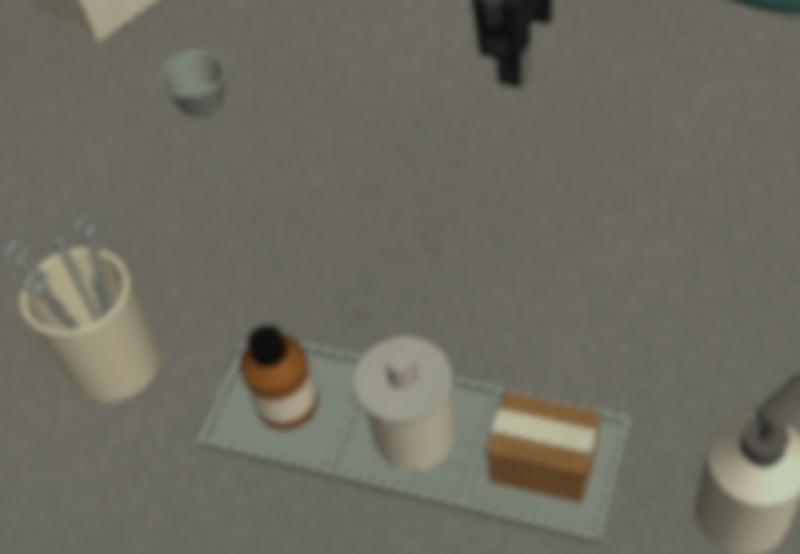

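Both views show all the items upright in their compartments and the lid level, with its flange top at 85 mm (the seated value). My gallipot circle fit is poor because of the cup's taper, so I'll compare both bystanders directly with the first pictures.

```bash
python3 - <<'E'
from h import *
for n,a,b,boxes in (('scene','scene0','s10',((200,105,228,130),(480,222,516,252))),('side','side0','d10',((383,100,406,122),(305,325,340,360)))):
    A=np.load(f'pics/{a}.npz')['p'].astype(np.float32);B=np.load(f'pics/{b}.npz')['p'].astype(np.float32)
    for x0,y0,x1,y1 in boxes:
        g=lambda I:cv2.cvtColor(I[y0:y1,x0:x1],cv2.COLOR_BGR2GRAY)
        print(n,'shift px',np.round(cv2.phaseCorrelate(g(A),g(B))[0],2),'mean diff',abs(g(A)-g(B)).mean().round(2))
finish_job()
E
```

```text
scene shift px [-0.2  0.3] mean diff 1.53
scene shift px [ 0.07 -0.04] mean diff 1.82
side shift px [-2.35  0.88] mean diff 56.06
side shift px [-0.01 -0.01] mean diff 1.8
the job is handed in; nothing more can be done
```

The tray is laid out and handed in at about 36.6 s of the 104 s allowed. I worked in the order asked: bottle, carton, jar, then the lid.

**Placement:** In the last pictures every item stands upright within about 2 mm of its compartment's middle:
- **Bottle:** in the end compartment next to the pot.
- **Carton:** next to the pump, squared to the tray.
- **Jar:** in the middle compartment.

**Lid:** it sits level on the jar, with its flange top measured at about 85 mm, which is the seated height. It touched the jar at the expected height too.

**Forces:** the highest wrist force I read was about 8 N, read only at the end of each move.

**Checks that disagreed:**
- **Steel cup:** the two cameras' position fits differed by about 8 mm, because the cup tapers and the fit assumes straight sides. A before-and-after comparison in the scene camera shows it did not move (0.3 px or less). The same comparison in the side camera was unusable because the gripper blocked the cup there.
- **Bottle:** the side camera put it about 2 mm off centre and the scene camera under 1 mm. That is within the calibration error.

The tape did not move in either view.

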